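# Pour the nuts out of a spouted carton into the counting tray

## Robot

A 6-joint arm with a two-finger parallel gripper is mounted at the origin on a cart in front of the work surface, level with it; the furniture and walls round the work are solid. World frame = base frame: x ahead of the robot, y to its left, z up, the work surface at z = 0. Lengths are in m, angles in rad, forces in N, time in s.
With the tool pointing down it reaches from about 0.25 to 0.85 m from the base axis. Payload 12.5 kg.
Tool frame: the origin (TCP) lies at the centre of the arm's flange, where the gripper is bolted on; the fingertips stand 186 mm ahead of it and the grasp point (between the pads) lies 167 mm ahead of it; z points along the fingers, y is the line along which they close (so a half turn about z gives the same grasp; the last joint's range is limited). The gripper opens to 93 mm and grips with 3 to 60 N. Pads are 15 mm wide; open, the fingers measure 128 mm over their backs; the gripper's body (75 mm by 188 mm) begins 65 mm behind the grasp point.
Start: joints at [1.106, 0.351, 1.652, -0, 1.139, -0.085], TCP at [0.204, 0.511, 0.405] pointing down, gripper open.
Joint ranges: [-2.75, 2.75], [-0.79, 2.1], [0.01, 2.65], [-1.57, 4.71], [0.07, 3.14], [-2.87, 2.87]. Speed limits (rad/s): [2.22, 2.22, 2.79, 3.14, 3.14, 3.14].

## Interface

Orientations are given as a unit quaternion [x, y, z, w].
In Python, from workcell import manip gives the robot as it stands. The module is installed in compiled form; this text tells all that it offers.
- The arm moves only by the shell command python3 -m inch 'ROWS' [OPENING] [FORCE]. ROWS is a JSON object of lists of equal length, an entry for each row: "linear": the shift along the world's x, y, z in units of 40 mm (1.0 is 40 mm), a list of three; "roll": the turn about the world's z in degrees. A call has 1 to 10 rows; each row is the pose to reach, as a shift and turn from the pose commanded when the call began; what a row does not reach only later rows make up. A row lasts 1/10 s, in which the tool goes at most 50 mm and 8.59 degrees, less where a joint would pass 70% of its speed; a pose out of reach is approached as far as the arm can. A call with a gripper value outside its range is refused whole. OPENING is the closure in counts, from 0 (fully open) to 255 (shut), set as the call begins (- or left out, the last holds). The fingers move at their own pace and stop on an object; FORCE is the grip in N (left out, the last holds). Time passes only in rows, so rows that repeat a pose let the fingers close. It gives the time, the measured TCP pose, the force, the opening and the grip force at its end, in the units of the state.
- manip.state(): the state, without advancing time (a new reading comes with each control period).
- manip.camera(name): name is "scene" or "top"; returns the picture (420x560x3 uint8, red, green, blue); there is no depth.
- manip.get_calibration(name): a dict with "fx", "fy", "cx", "cy" (pixels), "camera_from_world" (4x4, takes a point from world to camera coordinates). Camera axes: x right, y down, z forward; pixel columns grow to the right and rows downward; lengths in m; the calibration is good to about 2 mm. A picture is of the moment at which its call begins. get_calibration takes no time and is no camera call.
- manip.close_job(): hands the job in; it is judged then, once.
Trained networks look in the newest picture that a camera, given by its name, has taken for a name from the list of things; names that differ only in an ending like _2 or _b are one class to them, and where a whole thing is asked for, a point or a joint stands for the part that bears it (a point fixed in the world has none). Each returns a list of dicts, best first, with "score" (0 to 1); they miss things now and then, are a little off and sometimes report something else, mostly with a low value. They report only what shows in the picture. A call takes as long as a camera call.
- manip.silhouettes(name, camera): "region" (420x560 bool, what is visible of it) and "uv" ([column, row] in pixels, amid what is visible of it).
The state is a dict: "clock": time; "joint_positions": joint angles; "joint_vel": joint speeds; "joint_torque": joint torques, N m; "eef_pos": TCP position; "tool_rot": TCP orientation; "wrist_force": force on the tool from outside, world axes, zero at the start; "ft_torque": the same for the moment, N m; "gripper_width": finger opening in m; "grasp_force": force on a finger pad.
Only numpy, scipy, OpenCV 4.12 (cv2) and the standard library are available. Lean on these libraries where they do the work, as an engineer would, in place of code of your own. Each camera call takes 0.05 s, during which the arm holds its last target. There are 200 camera calls.

## Task

Pull the folded white spout (with the red tab) of the small cardboard carton out as far as it goes while the carton stands on the bench, then pick the carton up and tilt it so that all four nuts inside run out over the spout into the grey tray. Stand the empty carton upright on the bench again, clear of the tray, and shut the tray's blue lid fully. Do not knock over the yellow oil bottle.

Things in the scene. Friction and masses are not known exactly. Their poses are not given: they have to be found in the camera images.
- carton_center (a point): centre of the cardboard carton, 90 (x) x 52 (y) x 110 (z) mm, about 0.37 kg, closed top; the point is 55 mm above its underside, z up. Its -x side, towards the robot, holds the white spout. Its inner floor lies 33 mm above the underside; four slippery nuts (friction about 0.3) stand on it and slide down slopes of 20 to 25 degrees. Grip it across its 52 mm width (y) near the top
- spout (a joint): angle of the carton's white spout about a hinge along the carton's y axis, in the front face 28.5 mm above the underside: 0 = folded in flush, 1.3 = fully out at its stop, rising 15.5 degrees to its lip. Its top swings out and down; it stays where left (0.05 N m friction). Panel 45 mm wide, with side wings 17 mm deep
- spout_tab (a point): centre of the red pull tab, a bar 14 mm long (along carton y), 12 mm thick, on the spout's top edge. Folded in, it stands 16 mm in front of the carton's face and 64 mm above the hinge; fully out, 111 mm in front of the carton's centre and 30 mm above the bench. It can be pinched across its 14 mm from above and turns between the fingers
- spout_lip (a point): middle of the spout's free edge, over which the nuts run out, 49 mm from the hinge
- nut_0_center (a point): centre of nut 1 of 4, a grey steel M16 nut, 27 mm across and 13 mm thick, 35 g, at first inside the carton
- nut_1_center (a point): centre of nut 2 of 4, a grey steel M16 nut, 27 mm across and 13 mm thick, 35 g, at first inside the carton
- nut_2_center (a point): centre of nut 3 of 4, a grey steel M16 nut, 27 mm across and 13 mm thick, 35 g, at first inside the carton
- nut_3_center (a point): centre of nut 4 of 4, a grey steel M16 nut, 27 mm across and 13 mm thick, 35 g, at first inside the carton
- tray_in (a point): centre of the inner floor (5 mm above the bench) of the grey square tray, fixed to the bench: 130 x 130 x 50 mm outside, 5 mm walls. Its +x axis points to the hinged side (to the robot's left)
- lid_hinge (a point): middle of the hinge line of the tray's blue lid, on the tray's top edge, 50.5 mm above the bench, 65 mm from the tray's centre along the tray's +x axis; turns with the lid. The lid is 130 mm wide, 6 mm thick, reaches 136 mm from the hinge and has a thumb lip 60 mm wide out to 147 mm
- lid (a joint): lid angle: 0 = shut flat on the tray, 1.57 = upright, up to 1.9 = leaning back outwards; stays where it is left (0.14 N m friction)
- oil_center (a point): centre of the yellow oil bottle with a red nozzle, 46 mm across and 135 mm tall, a bystander standing loose on the bench behind the carton

How it is judged:
On the way, in this order (a step that is already met when the one before it is completed fails the run):
1. the spout is pulled fully out (within 0.15 rad of its stop) while the carton stands upright on the bench (value of joint spout above 1.15 rad and angle between carton_center's own z axis and vertical below 0.1 rad and height (world z) of carton_center between 0.048 and 0.062 m), for 0.2 s.
2. the carton is lifted off the bench and tilted by more than 0.35 rad (angle between carton_center's own z axis and vertical above 0.35 rad and height (world z) of carton_center above 0.075 m), for 0.1 s.
3. all four nuts lie in the tray (x of nut_0_center in the frame of tray_in between -0.062 and 0.062 m and y of nut_0_center in the frame of tray_in between -0.062 and 0.062 m and z of nut_0_center in the frame of tray_in between -0.005 and 0.045 m and x of nut_1_center in the frame of tray_in between -0.062 and 0.062 m and y of nut_1_center in the frame of tray_in between -0.062 and 0.062 m and z of nut_1_center in the frame of tray_in between -0.005 and 0.045 m and x of nut_2_center in the frame of tray_in between -0.062 and 0.062 m and y of nut_2_center in the frame of tray_in between -0.062 and 0.062 m and z of nut_2_center in the frame of tray_in between -0.005 and 0.045 m and x of nut_3_center in the frame of tray_in between -0.062 and 0.062 m and y of nut_3_center in the frame of tray_in between -0.062 and 0.062 m and z of nut_3_center in the frame of tray_in between -0.005 and 0.045 m), for 0.2 s.
At the end, for the whole second after the job is handed in: all four nuts lie inside the tray, the lid is shut (within 0.08 rad), and the carton stands upright (within 0.1 rad) on the bench with its centre more than 0.10 m from the tray's centre; the oil bottle stands (all of step 3 and angle between carton_center's own z axis and vertical below 0.1 rad and height (world z) of carton_center between 0.048 and 0.062 m and value of joint lid below 0.08 rad and horizontal distance between carton_center and tray_in above 0.1 m and angle between oil_center's own z axis and vertical below 0.2 rad); the robot touches nothing.
It fails at once if the oil bottle is knocked over (angle between oil_center's own z axis and vertical above 0.5 rad).
It also fails if it takes over 69 s, if anything falls off the work surface, if the arm or the gripper's body presses on something with over 40 N, if the wrist force passes 120 N, or if a joint passes its speed limit or range.

## Working session

There is one attempt and no reset: what is moved stays moved. The work goes in short steps, Python scripts to look and compute and a shell command to move; the robot and the scene stay as the last step left them, time stands still between calls to the robot, and variables do not carry over. Pictures are saved under pics/ and viewed, at most 10 in all, crops included, and the job is handed in when it is done.

```bash
mkdir -p pics; cat > h.py <<'E'
import numpy as np, cv2
from workcell import manip
def cal(n):
    c=manip.get_calibration(n); return np.array([[c['fx'],0,c['cx']],[0,c['fy'],c['cy']],[0,0,1]]),np.array(c['camera_from_world'])
def snap(n,f=None):
    im=manip.camera(n)
    if f: cv2.imwrite('pics/'+f,im[:,:,::-1])
    return im
def onplane(n,uv,z):
    K,T=cal(n); R,t=T[:3,:3],T[:3,3]; o=-R.T@t; d=R.T@np.linalg.inv(K)@[uv[0],uv[1],1]
    return o+d*(z-o[2])/d[2]
def proj(n,P):
    K,T=cal(n); p=(T[:3,:3]@np.atleast_2d(P).T+T[:3,3:]); q=K@p; return (q[:2]/q[2]).T
def tri(uvs):
    A=[]
    for n,uv in uvs.items():
        K,T=cal(n); P=K@T[:3]; A+= [uv[0]*P[2]-P[0],uv[1]*P[2]-P[1]]
    X=np.linalg.svd(np.array(A))[2][-1]; return X[:3]/X[3]
E
python3 - <<'E'
from h import *
a=snap('scene');b=snap('top')
im=np.vstack([a,b])[:,:,::-1]
cv2.imwrite('pics/a.png',a[:,:,::-1]);cv2.imwrite('pics/b.png',b[:,:,::-1])
for n in('carton_center','spout_tab','spout','tray_in','lid','oil_center'):
  p={}
  for c in('scene','top'):
    r=manip.silhouettes(n,c)
    if r:
      p[c]=r[0]['uv']; ys,xs=np.nonzero(r[0]['region']); print(n,c,np.round(r[0]['uv'],1),round(r[0]['score'],2),xs.min(),xs.max(),ys.min(),ys.max())
  if len(p)==2: print('  tri',tri(p).round(3))
for c in('scene','top'):
  T=cal(c)[1]; print(c,(-T[:3,:3].T@T[:3,3]).round(3),T[2,:3].round(2))
print({k:np.round(v,3) for k,v in manip.state().items()})
E
```

```text
carton_center scene [354.2 215.6] 0.97 332 383 180 253
carton_center top [337.  251.5] 0.63 321 356 230 285
  tri [ 0.524 -0.11   0.057]
spout_tab scene [369.2 236.5] 0.58 354 380 225 246
spout_tab top [338.3 277.7] 0.68 330 341 274 286
  tri [ 0.47  -0.111  0.053]
spout scene [367.8 234.3] 0.8 355 379 224 245
spout top [333.7 274.3] 0.5 327 340 273 285
  tri [ 0.473 -0.103  0.062]
tray_in scene [211.1 295.3] 0.62 131 269 242 349
tray_in top [183.9 254.5] 0.95 135 233 214 286
  tri [0.501 0.206 0.068]
lid scene [164.8 291.7] 0.75 131 197 242 339
lid top [153.4 252.6] 0.86 135 173 214 285
  tri [0.502 0.263 0.128]
oil_center scene [270.1 176.8] 0.65 257 280 149 197
oil_center top [296.2 172.2] 0.74 286 307 159 185
  tri [ 0.7   -0.019  0.046]
scene [0.131 0.253 0.745] [ 0.55 -0.29 -0.79]
top [0.423 0.041 1.014] [ 0.18 -0.02 -0.98]
{'clock': np.float64(0.7), 'joint_positions': array([ 1.106,  0.351,  1.652, -0.   ,  1.139, -0.085]), 'joint_vel': array([ 0.   ,  0.001,  0.002,  0.001, -0.001, -0.   ]), 'joint_torque': array([-0.0000e+00, -4.9716e+01, -2.8545e+01,  7.0000e-02,  2.2000e-02,
        0.0000e+00]), 'eef_pos': array([0.204, 0.511, 0.405]), 'tool_rot': array([0.189, 0.982, 0.   , 0.   ]), 'wrist_force': array([-0.478, -0.207, -0.254]), 'ft_torque': array([ 0.007, -0.031,  0.015]), 'grasp_force': np.float64(0.0), 'gripper_width': np.float64(0.093)}
```

View pics/a.png

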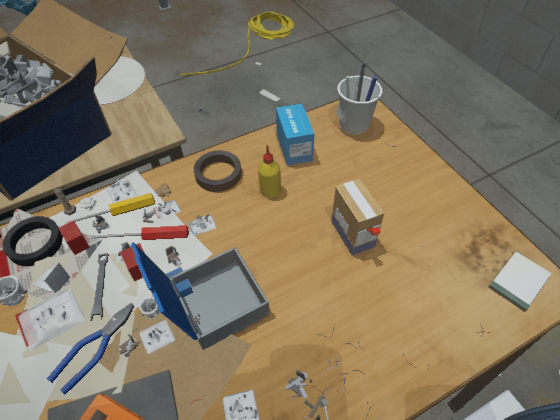

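View pics/b.png

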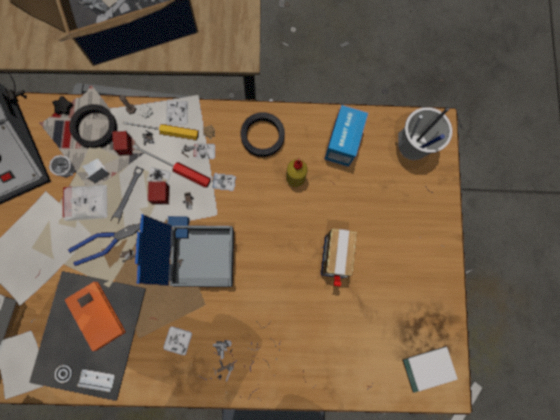

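```bash
cat > fit.py <<'E'
from h import *
from scipy.optimize import minimize
def box(x,y,yaw,sx,sy,z0,z1):
    c,s=np.cos(yaw),np.sin(yaw)
    return np.array([[x+c*a*sx/2-s*b*sy/2,y+s*a*sx/2+c*b*sy/2,z] for z in(z0,z1) for a,b in((-1,-1),(1,-1),(1,1),(-1,1))])
def fitbox(regs,x0,sx,sy,z0,z1):
    def cost(p):
        s=0
        for c,r in regs.items():
            m=np.zeros(r.shape,np.uint8); h=cv2.convexHull((proj(c,box(*p,sx,sy,z0,z1))*16).astype(np.int32))
            big=np.zeros((420,560),np.uint8); cv2.fillConvexPoly(big,h,1,cv2.LINE_8,4)
            s-= (big&r).sum()/(big|r).sum()
        return s
    sim=np.array([x0]+[np.array(x0)+d for d in([.02,0,0],[0,.02,0],[0,0,.2])])
    return minimize(cost,x0,method='Nelder-Mead',options=dict(initial_simplex=sim,xatol=1e-4,fatol=1e-5))
E
python3 - <<'E'
from fit import *
S={};im={c:snap(c) for c in('scene','top')}
r={c:manip.silhouettes('carton_center',c)[0]['region'].astype(np.uint8) for c in im}
for c in r: r[c]=cv2.morphologyEx(r[c],cv2.MORPH_OPEN,np.ones((7,7),np.uint8))
f=min((fitbox(r,[.52,-.11,y0],.09,.052,0,.11) for y0 in(-.2,0,.2)),key=lambda f:f.fun);print('carton',f.x.round(3),f.fun)
o=fitbox({c:manip.silhouettes('oil_center',c)[0]['region'].astype(np.uint8) for c in im},[.7,-.02,0],.042,.042,0,.12);print('oil',o.x[:2].round(3),o.fun)
# tab
p={c:manip.silhouettes('spout_tab',c)[0]['region'] for c in im}
u={}
for c in im:
  d=im[c].astype(int); m=(d[...,0]>150)&(d[...,1]<80)&(d[...,2]<80); b=proj(c,f.x.tolist()[:2]+[.06])[0]; yy,xx=np.nonzero(m); k=np.hypot(xx-b[0],yy-b[1])<50; u[c]=(xx[k].mean(),yy[k].mean()); print(c,u[c],k.sum())
print('tab',tri(u).round(3))
tx,ty,tw=.50,.19,0.0
# tray inner rim corners from blob of grey in top
def ov(c,boxes,crop,k):
  i=cv2.resize(im[c][crop[1]:crop[3],crop[0]:crop[2],::-1],None,fx=k,fy=k,interpolation=cv2.INTER_CUBIC)
  for B in boxes:
    q=((proj(c,B)-crop[:2]+.5)*k).astype(int)
    for a in(0,4): cv2.polylines(i,[q[a:a+4]],True,(0,255,0) if a else (255,0,255),1)
  return i
B=box(*f.x,.09,.052,0,.11)
cv2.imwrite('pics/c.png',np.hstack([ov('top',[B],[295,205,385,305],4),ov('top',[],[125,205,235,305],4)]))
E
```

```text
carton [ 0.518 -0.111 -0.111] -1.8340239446957978
oil [ 0.698 -0.019] -1.3141069207781588
scene (np.float64(374.6585365853659), np.float64(229.7560975609756)) 41
top (np.float64(337.34615384615387), np.float64(282.1923076923077)) 26
tab [ 0.457 -0.104  0.095]
```

View pics/c.png

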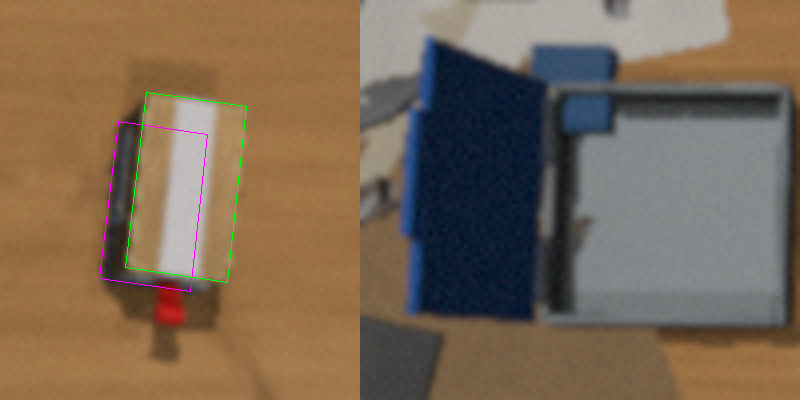

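```bash
python3 -m inch '{"linear":[[0,-0.6,0],[0,-1.6,0],[0,-2.8,0],[0,-4,0],[0,-5.2,0],[0.2,-6.4,0],[1,-7.6,0],[2,-8.7,0],[3,-9.8,0],[4,-10.8,0]],"roll":[0,0,2,4,6,8,10,12,14,15.4]}' 130 10; python3 -m inch '{"linear":[[0.7,-1,0],[1.3,-2,0],[1.8,-3,0],[2.1,-3.8,-0.1],[2.2,-4.3,-0.3],[2.32,-4.57,-0.8],[2.32,-4.57,-1.3],[2.32,-4.57,-1.5],[2.32,-4.57,-1.5],[2.32,-4.57,-1.5]],"roll":[0,0,0,0,0,0,0,0,0,0]}'
python3 - <<'E'
from h import *
for uv in((232.8,226.2),(232.5,286.2),(172.2,226),(172.2,286.2)): print(onplane('top',uv,.05).round(4))
print('lidlip', [onplane('top',(125+(410-360)/4,205+y/4),.19).round(3) for y in(110,235)],[onplane('top',(125+(430-360)/4,205+40/4),.18).round(3),onplane('top',(125+(410-360)/4,205+315/4),.18).round(3)])
s=manip.state();print(s['eef_pos'].round(4),s['tool_rot'].round(4))
E
```

```text
clock: 2.1
eef_pos: [0.3416, 0.1005, 0.4052]
tool_rot: [0.055, 0.998, 0.0, 0.001]
wrist_force: [1.0, 1.6, -0.8]
gripper_width: 0.0456
grasp_force: 0.0
clock: 3.1
eef_pos: [0.4338, -0.08, 0.3454]
tool_rot: [0.055, 0.998, -0.0, 0.0]
wrist_force: [0.6, 0.4, -0.2]
gripper_width: 0.0456
grasp_force: 0.0
[0.5717 0.1156 0.05  ]
[0.4431 0.1104 0.05  ]
[0.568  0.2465 0.05  ]
[0.4395 0.2375 0.05  ]
lidlip [array([0.533, 0.279, 0.19 ]), array([0.476, 0.275, 0.19 ])] [array([0.568, 0.276, 0.18 ]), array([0.44 , 0.274, 0.18 ])]
[ 0.4338 -0.08    0.3454] [ 5.530e-02  9.985e-01 -1.000e-04  3.000e-04]
```

```bash
python3 -m inch '{"linear":[[0.58,-0.6,0],[0.58,-0.6,-0.4],[0.58,-0.6,-1],[0.58,-0.6,-1.6],[0.58,-0.6,-2],[0.58,-0.6,-2],[0.58,-0.6,-2]],"roll":[0,0,0,0,0,0,0]}'
python3 - <<'E'
from h import *
a=snap('scene');b=snap('top')
k=lambda i,c:cv2.resize(i[c[1]:c[3],c[0]:c[2],::-1],None,fx=4,fy=4,interpolation=cv2.INTER_CUBIC)
cv2.imwrite('pics/d.png',np.hstack([k(a,[310,150,410,270]),k(b,[290,200,390,320])]))
s=manip.state();print(s['eef_pos'].round(4),s['tool_rot'].round(4))
E
```

```text
clock: 3.8
eef_pos: [0.4573, -0.1042, 0.2658]
tool_rot: [0.055, 0.998, -0.0, 0.001]
wrist_force: [0.3, 0.6, 0.6]
gripper_width: 0.0458
grasp_force: 0.0
[ 0.4573 -0.1043  0.2661] [ 5.540e-02  9.985e-01 -3.000e-04  1.100e-03]
```

View pics/d.png

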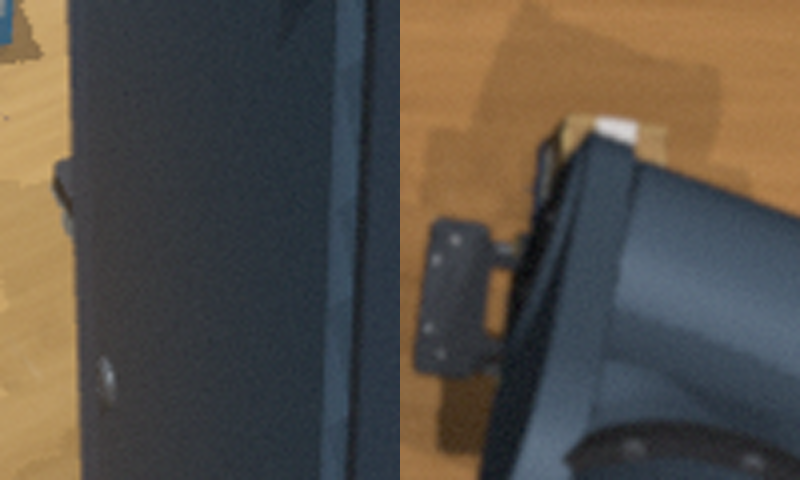

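The view is blocked by the arm, so the finger width will tell: I close on the tab.

```bash
python3 -m inch '{"linear":[[0,0,0],[0,0,0],[0,0,0],[0,0,0],[0,0,0],[0,0,0]],"roll":[0,0,0,0,0,0]}' 255 8
```

```text
clock: 4.5
eef_pos: [0.4569, -0.1043, 0.2648]
tool_rot: [0.055, 0.998, -0.0, -0.0]
wrist_force: [-0.5, -0.6, 2.8]
gripper_width: 0.014
grasp_force: 8.0
```

```bash
python3 -m inch '{"linear":[[-0.27,0.03,-0.09],[-0.52,0.06,-0.23],[-0.74,0.08,-0.41],[-0.93,0.1,-0.63],[-1.08,0.12,-0.88],[-1.18,0.13,-1.14],[-1.23,0.14,-1.43],[-1.24,0.14,-1.6],[-1.24,0.14,-1.62],[-1.24,0.14,-1.62]],"roll":[0,0,0,0,0,0,0,0,0,0]}'; python3 -m inch '{"linear":[[0,0,0],[0,0,0],[0,0,0],[0,0,0]],"roll":[0,0,0,0]}' 130;  python3 -m inch '{"linear":[[0,0,0.6],[0,0,1.6],[0,0,2.8],[0,0,4],[-1,0.5,4.3],[-2.2,0.8,4.3],[-3,2,4.3],[-3,3,4.3],[-3,3,4.3]],"roll":[0,0,0,0,0,0,0,0,0]}' 60
python3 - <<'E'
from fit import *
im={c:snap(c) for c in('scene','top')}
r={c:manip.silhouettes('carton_center',c)[0]['region'].astype(np.uint8) for c in im}
u={}
for c in im:
  d=im[c].astype(int); m=(d[...,0]>150)&(d[...,1]<80)&(d[...,2]<80); b=proj(c,[.41,-.1,.03])[0]; yy,xx=np.nonzero(m); k=np.hypot(xx-b[0],yy-b[1])<40; u[c]=(xx[k].mean(),yy[k].mean()); print(c,u[c],b,k.sum())
print('tab',tri(u).round(3))
for c in r: r[c]=cv2.morphologyEx(r[c],cv2.MORPH_OPEN,np.ones((13,13),np.uint8))
f=fitbox(r,[.52,-.11,-.11],.09,.052,0,.11);print(f.x.round(3),f.fun)
k=lambda i,c:cv2.resize(i[c[1]:c[3],c[0]:c[2],::-1],None,fx=4,fy=4,interpolation=cv2.INTER_CUBIC)
cv2.imwrite('pics/e.png',np.hstack([k(im['scene'],[310,150,410,280]),k(im['top'],[290,200,390,330])]))
E
```

```text
clock: 5.5
eef_pos: [0.4066, -0.0984, 0.1997]
tool_rot: [0.055, 0.998, 0.0, -0.001]
wrist_force: [-5.0, 0.2, 4.2]
gripper_width: 0.0137
grasp_force: 8.0
clock: 5.9
eef_pos: [0.4074, -0.0986, 0.2001]
tool_rot: [0.055, 0.998, -0.0, 0.0]
wrist_force: [0.2, 0.5, 0.2]
gripper_width: 0.0411
grasp_force: 0.0
clock: 6.8
eef_pos: [0.2858, 0.0251, 0.3722]
tool_rot: [0.052, 0.999, 0.0, 0.001]
wrist_force: [0.5, -0.4, 0.4]
gripper_width: 0.071
grasp_force: 0.0
scene (np.float64(377.0), np.float64(261.0)) [383.96149057 270.0450673 ] 1
top (np.float64(330.3636363636364), np.float64(303.1636363636364)) [329.90921238 304.67712065] 55
tab [ 0.417 -0.092  0.056]
[ 0.516 -0.111 -0.101] -1.1371263622744103
```

View pics/e.png

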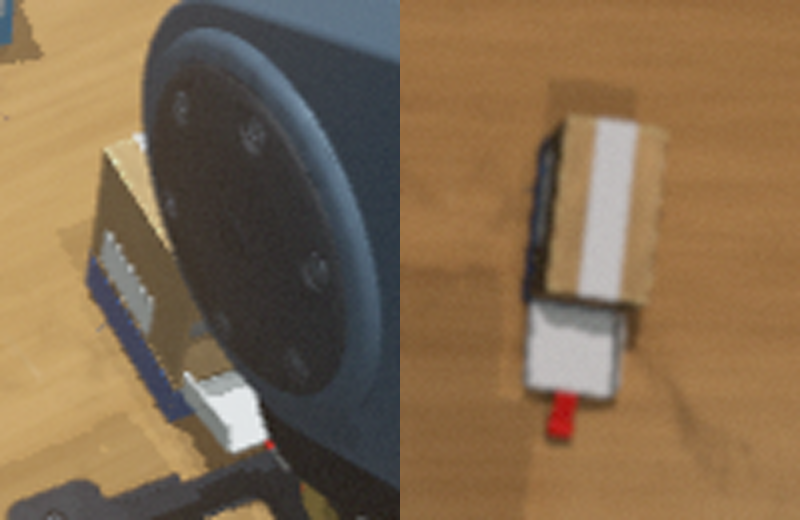

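```bash
python3 -m inch '{"linear":[[0.9,-0.5,0],[1.9,-1.1,0],[2.9,-1.7,0],[3.9,-2.3,0],[4.8,-2.8,0],[5.5,-3.2,0],[5.78,-3.4,0],[5.78,-3.4,0],[5.78,-3.4,-0.5],[5.78,-3.4,-1]],"roll":[0,0,0,0,0,0,0,0,0,0]}' 40
```

```text
clock: 8.0
eef_pos: [0.5176, -0.1157, 0.3314]
tool_rot: [0.057, 0.998, -0.0, 0.0]
wrist_force: [1.1, -0.2, 0.4]
gripper_width: 0.0786
grasp_force: 0.0
```

```bash
python3 -m inch '{"linear":[[0,0.1,-0.5],[0,0.1,-1.1],[0,0.1,-1.6],[0,0.1,-1.73],[0,0.1,-1.73]],"roll":[0,0,0,0,0]}' ; python3 -m inch '{"linear":[[0,0,0],[0,0,0],[0,0,0],[0,0,0],[0,0,0],[0,0,0]],"roll":[0,0,0,0,0,0]}' 255 12; python3 -m inch '{"linear":[[0,0,0.1],[0,0,0.3],[0,0,0.6],[0,0,0.9],[0,0,1.2],[0,0,1.2]],"roll":[0,0,0,0,0,0]}'
```

```text
clock: 8.5
eef_pos: [0.5179, -0.1112, 0.2624]
tool_rot: [0.056, 0.998, 0.0, -0.001]
wrist_force: [0.6, 0.2, 0.5]
gripper_width: 0.0786
grasp_force: 0.0
clock: 9.1
eef_pos: [0.5186, -0.1107, 0.2632]
tool_rot: [0.055, 0.998, -0.0, 0.0]
wrist_force: [-1.8, -0.8, 4.4]
gripper_width: 0.0514
grasp_force: 12.0
clock: 9.7
eef_pos: [0.5189, -0.1107, 0.3128]
tool_rot: [0.055, 0.998, -0.0, 0.002]
wrist_force: [0.6, -0.8, -6.0]
gripper_width: 0.0521
grasp_force: 12.0
```

```bash
python3 -m inch '{"linear":[[0,0,0.1],[-0.05,0,0.2],[-0.1,0,0.2],[-0.15,0,0.2],[-0.2,0,0.2],[-0.25,0,0.2],[-0.3,0,0.2],[-0.33,0,0.2],[-0.33,0,0.2],[-0.33,0,0.2]],"roll":[-5,-13,-21.5,-30,-38.5,-47,-55.5,-64,-72.5,-81]}' ; python3 -m inch '{"linear":[[0,0.3,0],[0,0.9,0],[0,1.5,0],[0,2.1,0],[0,2.4,0],[0,2.5,0],[0,2.5,0]],"roll":[0,0,0,0,0,0,0]}'
python3 - <<'E'
from h import *
a=snap('scene');b=snap('top')
k=lambda i,c:cv2.resize(i[c[1]:c[3],c[0]:c[2],::-1],None,fx=3,fy=3,interpolation=cv2.INTER_CUBIC)
cv2.imwrite('pics/f.png',np.hstack([k(a,[190,180,320,360]),k(b,[180,180,310,360])]))
s=manip.state();print(s['joint_positions'].round(2))
E
```

```text
clock: 10.7
eef_pos: [0.5051, -0.1106, 0.3186]
tool_rot: [0.693, 0.721, -0.0, -0.0]
wrist_force: [0.2, 0.6, -5.5]
gripper_width: 0.0514
grasp_force: 12.0
clock: 11.4
eef_pos: [0.5053, -0.0104, 0.3187]
tool_rot: [0.69, 0.724, -0.0, 0.0]
wrist_force: [0.4, -0.3, -4.7]
gripper_width: 0.052
grasp_force: 12.0
[-0.11  0.38  1.85 -0.    0.91 -0.16]
```

View pics/f.png

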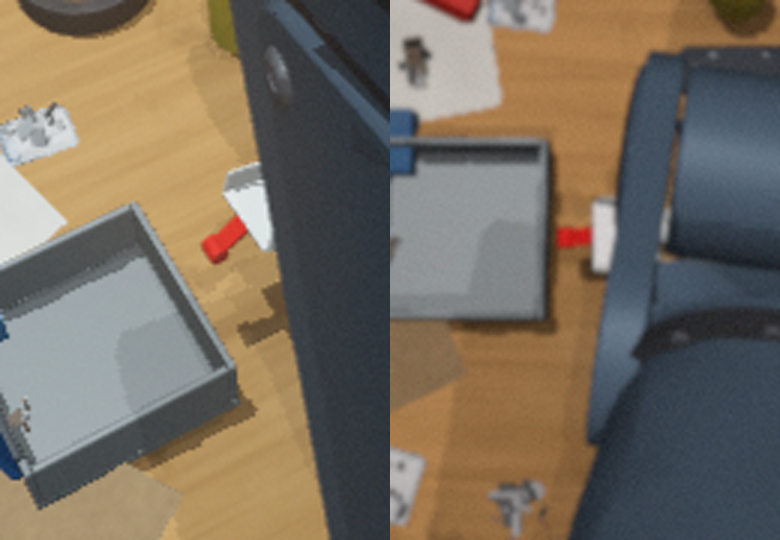

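```bash
python3 -m inch '{"linear":[[0,0.2,-0.2],[0,0.6,-0.4],[0,1.1,-0.43],[0,1.6,-0.43],[0,1.8,-0.43],[0,1.96,-0.43],[0,2.1,-0.37],[0,2.34,-0.27],[0,2.55,-0.22],[0,2.75,-0.17]],"roll":[0,0,0,0,0,0,0,0,0,0]}' ; python3 -m inch '{"linear":[[0,0.2,0.02],[0,0.42,0.02],[0,0.62,0],[0,0.83,-0.03],[0,0.93,-0.06],[0,1.03,-0.08],[0,1.03,-0.08]],"roll":[0,0,0,0,0,0,0]}'
python3 - <<'E'
from h import *
a=snap('scene');b=snap('top')
k=lambda i,c:cv2.resize(i[c[1]:c[3],c[0]:c[2],::-1],None,fx=3,fy=3,interpolation=cv2.INTER_CUBIC)
cv2.imwrite('pics/g.png',np.hstack([k(a,[130,180,260,360]),k(b,[140,180,270,360])]))
for c in('scene','top'): print([(np.round(q['uv']),round(q['score'],2)) for q in manip.silhouettes('nut_0_center',c)])
E
```

```text
clock: 12.5
eef_pos: [0.5053, 0.0998, 0.3124]
tool_rot: [0.691, 0.723, 0.0, 0.0]
wrist_force: [-0.8, -3.0, -4.3]
gripper_width: 0.0518
grasp_force: 12.0
clock: 13.2
eef_pos: [0.5053, 0.141, 0.3086]
tool_rot: [0.691, 0.723, 0.0, -0.0]
wrist_force: [0.8, -0.7, -2.7]
gripper_width: 0.0518
grasp_force: 12.0
[(array([209., 298.]), 0.6)]
[]
```

View pics/g.png

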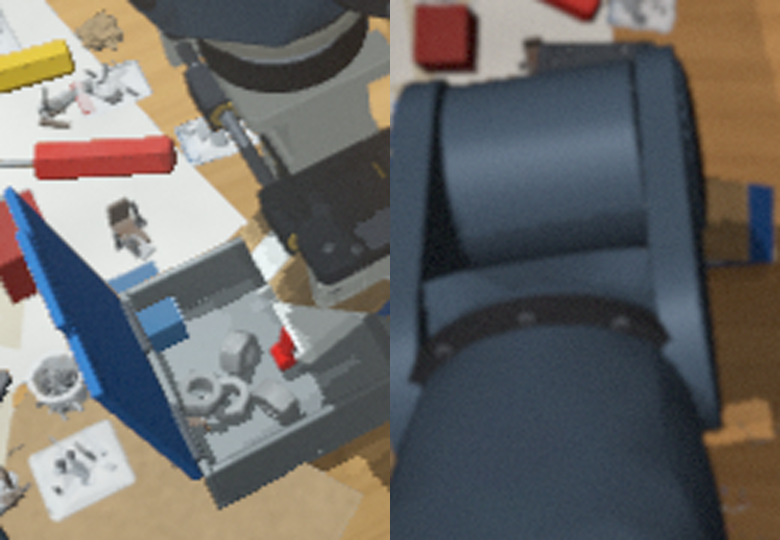

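The scene crop shows four nuts on the tray floor (crop px (240,352), (200,395), (232,395), (278,400)), with the carton tilted over the right wall. I lift and back off.

```bash
python3 -m inch '{"linear":[[0,0,0.3],[0,0,0.8],[0,0,1.3],[0,0,1.7],[0,-0.4,1.7],[0,-1.2,1.7],[0,-2.2,1.7],[0,-3.2,1.7],[0,-4.2,1.7],[0,-5.2,1.7]],"roll":[0,0,0,0,0,0,0,0,0,0]}'; python3 -m inch '{"linear":[[0,-0.6,0],[0,-0.8,0],[0,-0.8,0],[0,-0.8,0]],"roll":[0,0,0,0]}'
python3 - <<'E'
from h import *
a=snap('scene');b=snap('top')
k=lambda i,c,f:cv2.resize(i[c[1]:c[3],c[0]:c[2],::-1],None,fx=f,fy=f,interpolation=cv2.INTER_CUBIC)
cv2.imwrite('pics/i.png',np.hstack([k(a,[130,160,380,360],1.6),k(b,[130,160,380,360],1.6)]))
for c in('scene','top'): print([(np.round(q['uv']),round(q['score'],2),onplane(c,q['uv'],.0115).round(3)) for q in manip.silhouettes('nut_0_center',c)])
E
```

```text
clock: 14.4
eef_pos: [0.5049, -0.069, 0.3776]
tool_rot: [0.691, 0.723, 0.0, 0.0]
wrist_force: [-0.0, -0.3, -4.1]
gripper_width: 0.0518
grasp_force: 12.0
clock: 14.8
eef_pos: [0.5052, -0.0986, 0.3769]
tool_rot: [0.691, 0.723, 0.0, -0.0]
wrist_force: [-0.0, -0.7, -3.7]
gripper_width: 0.052
grasp_force: 12.0
[(array([210., 296.]), 0.58, array([0.526, 0.197, 0.011]))]
[(array([196., 252.]), 0.59, array([0.517, 0.197, 0.012]))]
```

View pics/i.png

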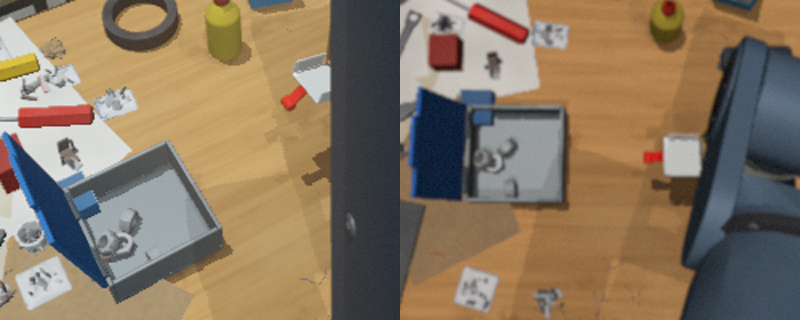

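```bash
python3 - <<'E'
from h import *
t=tri({'scene':(311,222.5),'top':(287.5,258)});print(t, 'rel pivot fwd/up',t[1]+.0986,t[2]-.21)
E
```

```text
[0.50059718 0.00161241 0.13543416] rel pivot fwd/up 0.1002124108372375 -0.07456584171542183
```

```bash
python3 -m inch '{"linear":[[0,0,-0.4],[0,0,-1.2],[0,0,-2],[0,0,-2.4],[0,0,-2.6],[0,0,-2.72],[0,0,-2.8],[0,0,-2.85],[0,0,-2.87],[0,0,-2.87]],"roll":[0,0,0,0,0,0,0,0,0,0]}'
```

```text
clock: 16.0
eef_pos: [0.5053, -0.0992, 0.2632]
tool_rot: [0.69, 0.723, -0.0, 0.0]
wrist_force: [-4.5, -0.7, 5.8]
gripper_width: 0.0521
grasp_force: 12.0
```

```bash
python3 -m inch '{"linear":[[0,0,0],[0,0,0],[0,0,0],[0,0,0]],"roll":[0,0,0,0]}' 60;  python3 -m inch '{"linear":[[0,0,0.3],[0,0,0.9],[0,0,1.6],[0,0,2.4],[0,0,3.2],[0,0,3.9],[-1,0.2,4],[-2,0.7,4],[-3,1.4,4],[-4,2.2,4]],"roll":[0,0,0,0,0,0,0,0,0,0]}' 
python3 - <<'E'
from h import *
a=snap('scene');b=snap('top')
k=lambda i,c,f:cv2.resize(i[c[1]:c[3],c[0]:c[2],::-1],None,fx=f,fy=f,interpolation=cv2.INTER_CUBIC)
cv2.imwrite('pics/j.png',np.hstack([k(a,[130,160,380,360],1.6),k(b,[130,160,380,360],1.6)]))
E
```

```text
clock: 16.4
eef_pos: [0.5054, -0.0994, 0.2621]
tool_rot: [0.691, 0.723, 0.0, 0.0]
wrist_force: [-0.8, 0.4, -0.1]
gripper_width: 0.0706
grasp_force: 0.0
clock: 17.4
eef_pos: [0.3444, -0.0117, 0.4225]
tool_rot: [0.691, 0.723, 0.0, 0.0]
wrist_force: [-0.1, 1.4, 1.2]
gripper_width: 0.071
grasp_force: 0.0
```

View pics/j.png

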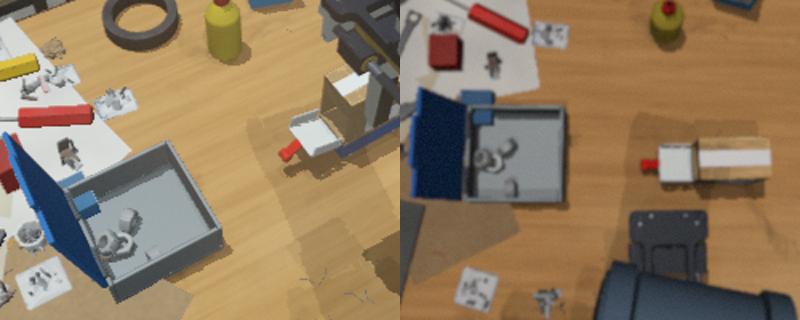

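The carton stands upright and the spout faces the tray (top crop px (735,160)). I take the closed gripper over the lid to its outer side.

```bash
python3 -m inch '{"linear":[[0,0.8,0.3],[0.3,2,0.5],[0.6,3.1,0.5],[1,4.2,0.5],[1.5,5.3,0.5],[2,6.4,0.5],[2.6,7.4,0.5],[3.2,8.3,0.5],[3.8,8.9,0.5],[3.96,8.9,0.5]],"roll":[0,0,0,0,0,0,0,0,0,0]}' 255 20; python3 -m inch '{"linear":[[0,0,0],[0,0,0],[0,0,0],[0,0,0],[0,0,0]],"roll":[0,0,0,0,0]}'
```

```text
clock: 18.5
eef_pos: [0.5062, 0.346, 0.4417]
tool_rot: [0.69, 0.724, 0.0, -0.0]
wrist_force: [-0.7, -0.6, 0.7]
gripper_width: 0.0007
grasp_force: 0.0
clock: 19.0
eef_pos: [0.5044, 0.3435, 0.4423]
tool_rot: [0.691, 0.723, 0.0, 0.0]
wrist_force: [-0.3, 0.8, -0.6]
gripper_width: 0.0008
grasp_force: 0.0
```

```bash
python3 -m inch '{"linear":[[0,0,-0.5],[0,0,-1.3],[0,0,-2.1],[0,0,-2.7],[0,-0.4,-2.7],[0,-0.9,-2.7],[0,-1.3,-2.7],[0,-1.76,-2.7],[0,-2.2,-2.67],[0,-2.62,-2.65]],"roll":[0,0,0,0,0,0,0,0,0,0]}'; python3 -m inch '{"linear":[[0,-0.4,-0.12],[0,-0.84,-0.25],[0,-1.2,-0.5],[0,-1.53,-0.78],[0,-1.8,-1.1],[0,-2,-1.5],[0,-2.15,-2],[0,-2.16,-2.32],[0,-2.16,-2.36],[0,-2.16,-2.36]],"roll":[0,0,0,0,0,0,0,0,0,0]}'
```

```text
clock: 20.0
eef_pos: [0.5046, 0.2373, 0.3366]
tool_rot: [0.691, 0.723, 0.0, 0.0]
wrist_force: [0.1, 1.7, 0.3]
gripper_width: 0.0003
grasp_force: 0.8
clock: 21.0
eef_pos: [0.5043, 0.1519, 0.2425]
tool_rot: [0.69, 0.723, -0.001, -0.0]
wrist_force: [-9.8, -10.7, 27.8]
gripper_width: 0.0003
grasp_force: 14.0
```

```bash
python3 -m inch '{"linear":[[0,0,0.2],[0,0,0.8],[0,0,1.8],[0,0,2.8],[-1,0,3.6],[-2,0,4],[-3,0.5,4],[-4,1,4],[-5,2,4],[-5,2,4]],"roll":[0,0,0,0,0,0,0,0,0,0]}'
python3 - <<'E'
from h import *
a=snap('scene');b=snap('top')
k=lambda i,c,f:cv2.resize(i[c[1]:c[3],c[0]:c[2],::-1],None,fx=f,fy=f,interpolation=cv2.INTER_CUBIC)
cv2.imwrite('pics/k.png',np.hstack([k(a,[130,130,380,380],1.6),k(b,[130,130,380,380],1.6)]))
for c in('scene','top'):
  print(c,proj(c,[[.5705,.096,.0565],[.4405,.096,.0565],[.532,.096,.0565],[.472,.096,.0565]]).round(1))
  m=manip.silhouettes('lid',c)[0]['region']; y,x=np.nonzero(m); print(x.min(),x.max(),y.min(),y.max(),proj(c,[[.5056+a,.1775+b,.0565] for a in(-.065,.065) for b in(-.071,.065)]).round(1).tolist())
E
```

```text
clock: 22.0
eef_pos: [0.3016, 0.2344, 0.4013]
tool_rot: [0.689, 0.725, -0.0, -0.0]
wrist_force: [0.3, 0.1, 0.1]
gripper_width: 0.0005
grasp_force: 0.0
scene [[247.5 241.3]
 [281.2 297.4]
 [256.9 256.9]
 [272.4 282.9]]Traceback (most recent call last):
  File "<stdin>", line 7, in <module>
IndexError: list index out of range
```

View pics/k.png

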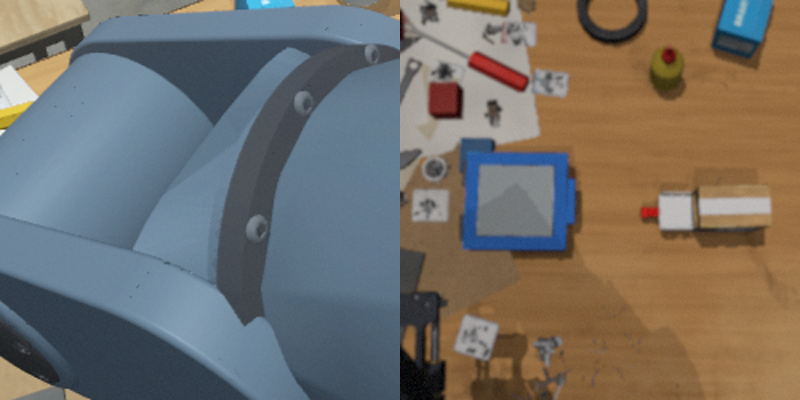

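```bash
python3 -c "
from workcell import manip
print(manip.close_job())"
```

```text
the job is handed in; nothing more can be done
None
```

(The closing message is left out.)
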